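# Open the scent tester jar and hold its cap over it

## Robot

A 6-joint arm with a two-finger parallel gripper is mounted at the origin on the work surface; the furniture and walls round the work are solid. World frame = base frame: x ahead of the robot, y to its left, z up, the work surface at z = 0. Lengths are in m, angles in rad, forces in N, time in s.
With the tool pointing down it reaches from about 0.325 to 0.775 m from the base axis. Payload 5.5 kg.
Tool frame: the origin (TCP) lies at the very end of the fingers, on their centre line; the grasp point (between the pads) lies 19 mm behind it (tcp_to_grasp is the distance from the TCP to the grasp point, in m); z points along the fingers, y is the line along which they close (so a half turn about z gives the same grasp; the last joint's range is limited). The gripper opens to 85 mm and grips with 20 to 120 N. Pads are 22 mm wide; open, the fingers measure 114 mm over their backs; the gripper's body (76 mm by 85 mm) begins 54 mm behind the grasp point. The pads swing forward as they close: fully open they stand 13 mm farther back than shut.
Start: joints at [-1.227, 0.091, 1.231, -0, 1.82, -0.057], TCP at [0.234, -0.552, 0.231] pointing down, gripper open.
Joint ranges: [-2.87, 2.87], [-0.86, 2.18], [0.17, 2.46], [-1.51, 4.65], [0.06, 2.69], [-2.65, 2.65]. Speed limits (rad/s): [2.57, 2.57, 3.01, 3.14, 3.14, 3.14].

## Interface

Orientations are given as a unit quaternion [x, y, z, w].
In Python, from cell import observe, get_image, close_job, tcp_to_grasp gives the robot as it stands.
- The arm moves only by the tool carry_out, never from a script. Its argument "moves" is a list of rows, each a list of 5 numbers: the shift along the world's x, y, z each as a share of 0.03 m, from -1 to 1, then the turn about the world's z as a share of 8 degrees, from -1 to 1, then the opening, from -1 (shut) to 1 (fully open). In form: [[tx, ty, tz, roll, jaw], ...]. A call has 1 to 10 rows; each row shifts and turns the commanded pose from where the row before left it; what a row does not reach is not made up. A row lasts 1/8 s, in which the tool goes at most 62.5 mm and 10.7 degrees, less where a joint would pass 70% of its speed; a pose out of reach is approached as far as the arm can. A call with a number of a shift or a turn outside -1 to 1 is refused whole. A call with a gripper value outside its range is refused whole. The fingers move at their own pace and stop on an object; the grip force is fixed at half the most. Time passes only in rows, so rows that do not move let the fingers close. It gives the time, the measured TCP pose, the force, the opening and the grip force at its end, in the units of the state.
- observe(): the state, without advancing time (a new reading comes with each control period).
- get_image(name): name is "side" or "top"; returns a dict with "image" (480x640x3 uint8, red, green, blue), "K" (3x3 intrinsics, pixels), "world_to_cam" (4x4, takes a point from world to camera coordinates). Camera axes: x right, y down, z forward; pixel columns grow to the right and rows downward; lengths in m; the calibration is good to about 2 mm. A picture is of the moment at which its call begins. There is no depth.
- close_job(): hands the job in; it is judged then, once.
The state is a dict: "time_s": time; "joints": joint angles; "joint_velocities": joint speeds; "effort": joint torques, N m; "tool_pos": TCP position; "eef_rot": TCP orientation; "ft_force": force on the tool from outside, world axes, zero at the start; "moment": the same for the moment, N m; "grip_width": finger opening in m; "gripper_force": force on a finger pad.
Only numpy, scipy, OpenCV 4.12 (cv2) and the standard library are available. Lean on these libraries where they do the work, as an engineer would, in place of code of your own. Each camera call takes 0.05 s, during which the arm holds its last target. There are 200 camera calls.

## Task

Open the amber scent tester jar for a customer. Pick up the mallet and knock the red-headed locking pin of the holder fully down with it, so that the jar can no longer turn (keep your fingers off the pin), then set the mallet back down on the table. Then turn the jar's tight black cap anticlockwise only until it comes free, about a quarter turn, with the jar left seated in its holder and the other goods left alone, lift the cap straight off and finish still holding it level in the gripper just above the open jar, not touching it.

Things in the scene. Friction and masses are not known exactly. Their poses are not given: they have to be found in the camera images.
- holder: Holder fixed to the table: wooden plate 130 (x) x 176 (y) x 12 mm with a low round steel nest for the jar. Origin: on the table under the jar's axis, z up. The locking pin stands 85 mm from the jar's axis along the holder's +y. All of it below the pin's head.
- lock_pin (a joint): Locking pin, m pressed down: 0 up (jar free to turn), 0.013 fully down (jar locked; a tapered tooth has entered a gap of the jar's toothed foot). A light spring and friction, together 6 to 8 N, resist it; it stays where it is driven.
- pin_head (a point): Centre of the top of the pin's red round head, diameter 26 mm; 80 mm above the table when up, 67 mm when fully down. Moves with the pin.
- jar: Amber jar standing loose in the holder, origin at the centre of its underside (12 mm above the table), z up. Body diameter 60 mm up to 56 mm above the origin, then a neck of diameter 28 mm with its rim at 92 mm. A white sprung rubber seal in the mouth pushes the cap up with 13 to 22 N (well under 1 Nm turns it). Red dot on its +x side. Unlocked, it turns with the cap.
- cap: Black ribbed twist-off cap, diameter 54 mm, 24 mm high; origin at the centre of its lower edge, 77 mm above the jar's origin when closed; z up. Red dot on its top at its +x side; closed, its x axis points as the jar's within 6 degrees. Its lugs are free from 55 degrees anticlockwise (seen from above) of the jar's x axis; at about 110 a stop. Clockwise: a stop. 20 mm of lift clears the neck.
- mallet: Small mallet of 0.3 kg standing on its striking face: upright wooden head, diameter 36 mm, 56 mm high, origin at the centre of its lower face, z up; a dark handle 20 mm wide and 22 mm high runs level from the head along the mallet's -x to 134 mm from the origin, its middle 30 mm above the lower face.
- mallet_grip (a point): Point in the middle of the mallet's handle, 45 mm from the head's axis, 30 mm above the lower face: a good place to grip across the handle.
- soap_orange: Bystander: soap box, white with orange pattern, 56 x 85 x 30 mm, origin at the centre of its underside.
- soap_blue: Bystander: pale blue soap box, 56 x 85 x 30 mm, origin at the centre of its underside.
- tin_pink: Bystander: flat round tin with pink lid, 57 mm across, 20 mm high, origin at the centre of its underside.
- tin_navy: Bystander: flat round tin with navy lid, 57 mm across, 20 mm high, origin at the centre of its underside.
- matchbox: Bystander: red chequered matchbox, 36 x 57 x 16 mm, origin at the centre of its underside.
- house: Bystander: pale pink toy house, 40 x 48 x 87 mm, origin at the centre of its underside.
- jar_rim (a point): Centre of the jar's rim, 92 mm above the jar's origin. With the cap off, the white seal stands 9 mm above this point.
Not all that is in view belongs to the job. There is more than one size of the mallet; the one meant has the size given above.

How it is judged:
On the way, in this order (a step that is already met when the one before it is completed fails the run):
1. the pin is driven fully down by the mallet held in the gripper (value of joint lock_pin above 0.0115 m and contact force between mallet and lock_pin above 1 N and contact force between the fingers and mallet above 1 N), for 0.02 s.
2. the mallet is set down on the table and let go (height (world z) of mallet_grip below 0.045 m and contact force between the arm and mallet below 0.1 N and linear speed of mallet below 0.05 m/s), for 0.2 s.
3. the cap is turned free on the seated jar (angle between the x axis of cap and the x axis of jar, either way round above 0.9 rad and z of cap in the frame of jar below 0.095 m).
At the end, for the whole second after the job is handed in: The pin is down (at least 10.5 of 13 mm); the gripper holds the cap still and level (within 0.2 rad) over the jar (axes within 20 mm), its lower edge 10 to 63 mm above the jar's rim, not touching the jar; the jar stands upright in its nest; the mallet rests on the table, let go (value of joint lock_pin above 0.0105 m and z of cap in the frame of jar between 0.102 and 0.155 m and horizontal distance between cap and jar below 0.02 m and angle between cap's own z axis and vertical below 0.2 rad and contact force between cap and jar below 0.05 N and contact force between the fingers and cap above 1 N and linear speed of each of cap, mallet below 0.02 m/s and height (world z) of jar below 0.015 m and angle between jar's own z axis and vertical below 0.06 rad and horizontal distance between jar and holder below 0.006 m and height (world z) of mallet_grip below 0.045 m and contact force between the arm and mallet below 0.1 N); the arm keeps its last pose, push and grip.
It fails at once if the jar is lifted out of its nest (height (world z) of jar above 0.022 m).
It fails at once if the fingers push the pin (contact force between the fingers and lock_pin above 2 N).
It fails at once if a bystander is moved by more than 30 mm (distance of any of soap_orange, soap_blue, tin_pink, tin_navy, matchbox, house from where it was at the start of the episode above 0.03 m).
It also fails if it takes over 67 s, if anything falls off the work surface, if the arm or the gripper's body presses on something with over 40 N, if the wrist force passes 120 N, or if a joint passes its speed limit or range.

## Working session

There is one attempt and no reset: what is moved stays moved. The work goes in short steps, Python scripts to look and compute and a tool call to move; the robot and the scene stay as the last step left them, time stands still between calls to the robot, and variables do not carry over. Pictures are saved under pics/ and viewed, at most 12 in all, crops included, and the job is handed in when it is done.

Besides the shell and the picture viewer there is one more tool, called after "Request:" by a JSON object that holds its "method" and its "body". carry_out: Moves the arm, as the interface text tells. Shift numbers are shares of 0.03 m and turn numbers shares of 8 degrees, none past 1 either way. Its arguments: {"type":"object","properties":{"moves":{"type":"array","items":{"type":"array","items":{"type":"number","minimum":-1,"maximum":1}}}},"required":["moves"]}

```bash
mkdir -p pics; cat > h.py <<'E'
import numpy as np,cv2
from cell import observe,get_image,close_job,tcp_to_grasp
def snap(n,f):
    d=get_image(n); cv2.imwrite('pics/'+f,d['image'][:,:,::-1]); np.savez('pics/'+f[:-4]+'.npz',**{k:np.array(v) for k,v in d.items()}); return d
def ray(d,u,v):
    K=np.array(d['K']);T=np.array(d['world_to_cam']);R=T[:3,:3]
    c=-R.T@T[:3,3]; r=R.T@np.linalg.inv(K)@np.array([u,v,1.]); return c,r
def atz(d,u,v,z):
    c,r=ray(d,u,v); return c+r*(z-c[2])/r[2]
def tri(d1,p1,d2,p2):
    c1,r1=ray(d1,*p1);c2,r2=ray(d2,*p2)
    s=np.linalg.lstsq(np.stack([r1,-r2],1),c2-c1,rcond=None)[0]
    a,b=c1+s[0]*r1,c2+s[1]*r2; return (a+b)/2,np.linalg.norm(a-b)
def proj(d,p):
    q=np.array(d['world_to_cam'])@np.append(p,1); q=np.array(d['K'])@q[:3]; return q[:2]/q[2]
E
python3 - <<'E'
from h import *
for n in('top','side'):
    d=snap(n,n+'0.png'); print(n,ray(d,320,240)); 
print(observe(),tcp_to_grasp)
E
```

```text
top (array([0.19644877, 0.08156718, 1.56860547]), array([ 0.18864175,  0.00181655, -0.98206667]))
side (array([0.8483633 , 0.6451078 , 1.08393128]), array([-0.31367045, -0.46270156, -0.82942884]))
{'time_s': 0.1, 'joints': array([-1.22666884e+00,  9.18031525e-02,  1.23180415e+00,  5.31385140e-07,
        1.81978123e+00, -5.66825524e-02]), 'joint_velocities': array([-0.00042798, -0.00249917, -0.00309133,  0.00193302, -0.00015188,
       -0.00050526]), 'effort': array([ 3.90876390e-03, -4.60216928e+01, -4.19219005e+01,  4.21103289e-05,
        1.06144964e-02, -1.95299145e-05]), 'tool_pos': array([ 0.23402017, -0.55220212,  0.23023036]), 'eef_rot': array([ 9.79985625e-01,  1.99066244e-01, -1.28354750e-04, -8.88714264e-04]), 'ft_force': array([0.60568541, 0.21339747, 0.96737686]), 'moment': array([-0.03096487, -0.00899825, -0.03939917]), 'gripper_force': 0.0, 'grip_width': 0.08544529481369387} 0.0187
```

View pics/top0.png

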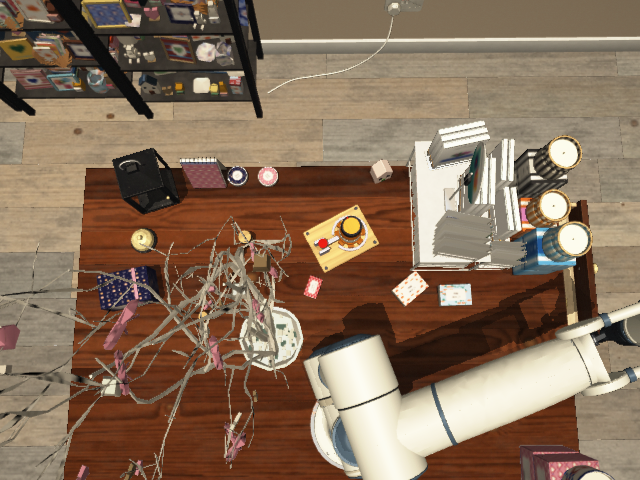

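View pics/side0.png

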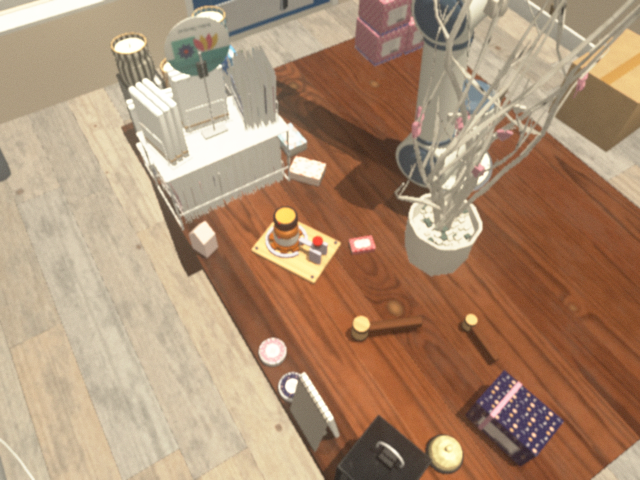

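The top view shows the holder at about (343,238) and the plant's branches over the mallets near (245,238). The side view shows candidate mallets with heads at (361,327) and (470,321), plus a yellow-topped jar at (445,453) that isn't a mallet. The larger one at (361,327) looks right, so I'll check it in close crops.

```bash
python3 - <<'E'
from h import *
a=cv2.imread('pics/side0.png');b=cv2.imread('pics/top0.png')
A=cv2.resize(a[190:380,240:520],None,fx=2.8,fy=2.8,interpolation=2);B=cv2.resize(b[190:340,180:400],None,fx=3.6,fy=3.6,interpolation=2)
cv2.imwrite('pics/cs.png',A);cv2.imwrite('pics/ct.png',B)
d=dict(np.load('pics/side0.npz'))
for n,p,z in(('big',(361,323),.056),('bigend',(421,321),.041),('small',(470,319),.056),('smallend',(492,361),.03),('cap',(286,216),.113),('pin',(318,241),.08)): 
  q=atz(d,*p,z);print(n,q, proj(dict(np.load('pics/top0.npz')),q))
E
```

```text
big [0.49782945 0.29328629 0.056     ] [242.98268989 236.82917925]
bigend [0.3809334  0.35098973 0.041     ] [221.6326353  280.58474726]
small [0.29653844 0.40547923 0.056     ] [199.26993783 311.88634542]
smallend [0.30715332 0.49531426 0.03      ] [168.0563812  308.88359048]
cap [0.51188996 0.00858656 0.113     ] [348.73226326 226.29801192]
pin [0.47400222 0.08501569 0.08      ] [319.76818619 243.09217399]
```

View pics/cs.png

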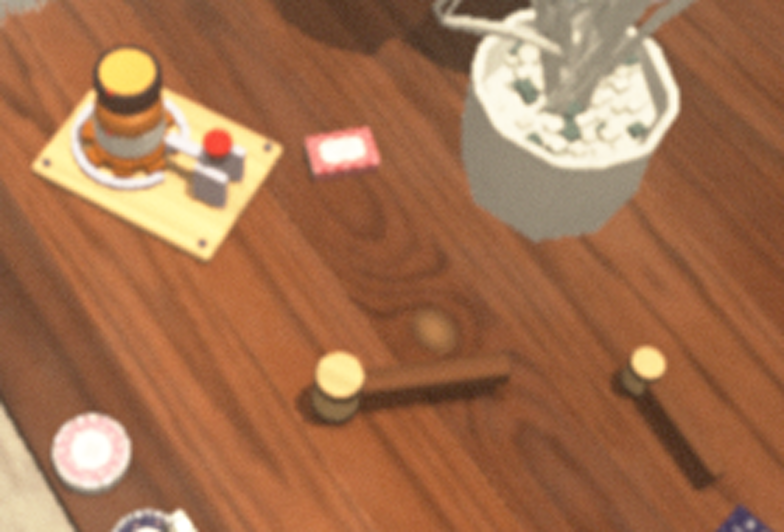

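View pics/ct.png

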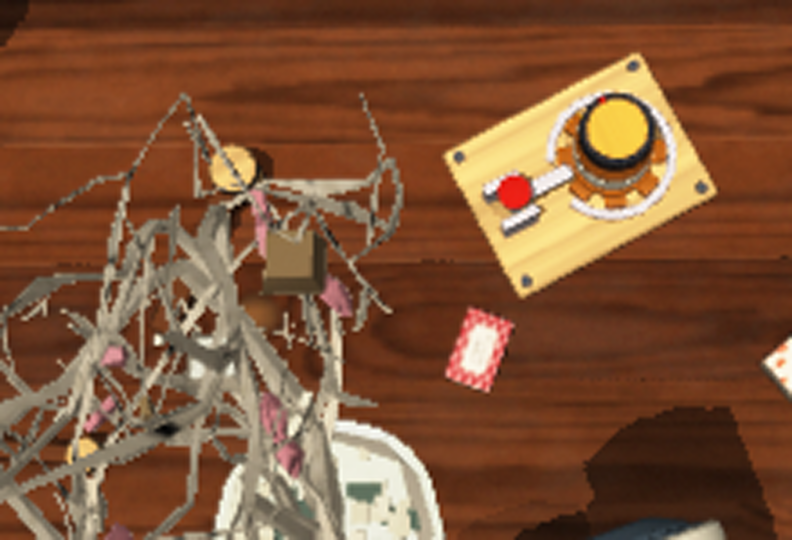

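```bash
python3 - <<'E'
from h import *
d=dict(np.load('pics/side0.npz'));t=dict(np.load('pics/top0.npz'))
for p in((231,216),(290,242),(262,262),(248,247),(205,315)):
  print(p)
  for z in(.1,.2,.3,.4,.5,.6,.7,.8,.9): q=atz(t,*p,z);print(z,q.round(3)[:2],proj(d,q).round())
a=cv2.imread('pics/side0.png');cv2.imwrite('pics/cb.png',cv2.resize(a[0:280,380:640],None,fx=2.1,fy=2.1,interpolation=2))
E
```

```text
(231, 216)
0.1 [0.546 0.32 ] [351. 336.]
0.2 [0.522 0.304] [360. 300.]
0.3 [0.498 0.287] [371. 259.]
0.4 [0.474 0.271] [384. 212.]
0.5 [0.451 0.255] [398. 157.]
0.6 [0.427 0.239] [416.  92.]
0.7 [0.403 0.223] [437.  13.]
0.8 [0.379 0.206] [463. -84.]
0.9 [0.355 0.19 ] [ 495. -205.]
(290, 242)
0.1 [0.474 0.163] [337. 262.]
0.2 [0.455 0.158] [346. 229.]
0.3 [0.436 0.152] [356. 192.]
0.4 [0.417 0.147] [368. 150.]
0.5 [0.398 0.141] [382. 100.]
0.6 [0.379 0.135] [398.  40.]
0.7 [0.361 0.13 ] [417. -32.]
0.8 [0.342 0.124] [ 442. -120.]
0.9 [0.323 0.119] [ 472. -232.]
(262, 262)
0.1 [0.422 0.236] [377. 276.]
0.2 [0.406 0.226] [386. 243.]
0.3 [0.391 0.215] [396. 205.]
0.4 [0.376 0.205] [407. 162.]
0.5 [0.36  0.194] [421. 111.]
0.6 [0.345 0.184] [437.  50.]
0.7 [0.33  0.173] [457. -23.]
0.8 [0.314 0.163] [ 481. -113.]
0.9 [0.299 0.152] [ 511. -226.]
(248, 247)
0.1 [0.462 0.274] [372. 298.]
0.2 [0.444 0.26 ] [381. 264.]
0.3 [0.426 0.247] [391. 225.]
0.4 [0.408 0.234] [403. 180.]
0.5 [0.389 0.221] [417. 128.]
0.6 [0.371 0.208] [434.  66.]
0.7 [0.353 0.195] [454. -10.]
0.8 [0.335 0.182] [ 478. -102.]
0.9 [0.317 0.169] [ 509. -218.]
(205, 315)
0.1 [0.286 0.381] [472. 298.]
0.2 [0.279 0.361] [480. 264.]
0.3 [0.273 0.34 ] [490. 226.]
0.4 [0.267 0.32 ] [501. 181.]
0.5 [0.261 0.3  ] [514. 128.]
0.6 [0.255 0.279] [530.  66.]
0.7 [0.249 0.259] [549.  -9.]
0.8 [0.243 0.238] [ 572. -101.]
0.9 [0.237 0.218] [ 602. -217.]
```

View pics/cb.png

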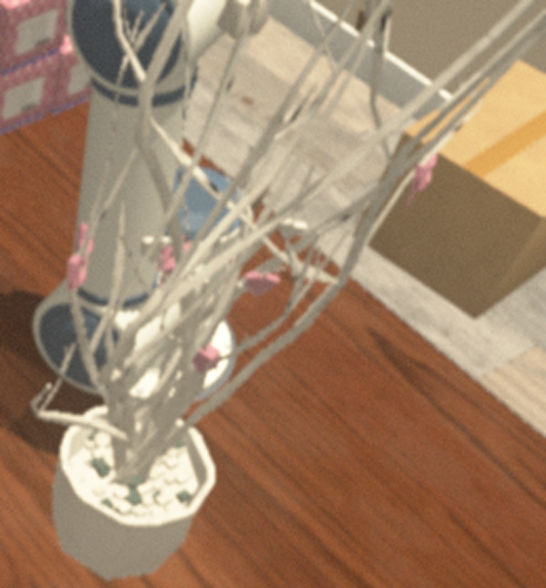

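```bash
python3 - <<'E'
from h import *
np.set_printoptions(precision=3,suppress=True)
d=dict(np.load('pics/side0.npz'));t=dict(np.load('pics/top0.npz'))
print('pot rim',tri(d,(443,212),t,(272,332)),'pot base',atz(d,440,262,0))
print('low branch tip ray')
for z in(.2,.3,.35,.4,.5,.6): q=atz(d,398,193,z);print(z,q,proj(t,q))
print('rack corners z0', atz(t,412,270,0),atz(t,412,140,.0),atz(d,188,218,0),atz(d,284,170,0))
print('base',proj(t,[0,0,0]),proj(d,[0,0,0]))
print('sign top',tri(d,(200,45),t,(476,165)), 'plates', tri(d,(258,55),t,(455,232)), tri(d,(160,90),t,(460,130)))
# cap, pin
hs=lambda im:cv2.cvtColor(im,cv2.COLOR_RGB2HSV)
for n,im,box in(('top',t,(190,290,290,390)),('side',d,(200,280,250,350))):
  I=im['image'];H=hs(I);y0,y1,x0,x1=box
  m=((H[...,0]<6)|(H[...,0]>174))&(H[...,1]>180)&(H[...,2]>120)
  k=np.zeros_like(m);k[y0:y1,x0:x1]=1
  nn,l,s,c=cv2.connectedComponentsWithStats((m&k).astype('uint8'))
  print(n,'red',[(s[i].tolist(),c[i]) for i in range(1,nn) if s[i,4]>1])
  m=(H[...,0]>15)&(H[...,0]<26)&(H[...,1]>120)&(H[...,2]>140)
  nn,l,s,c=cv2.connectedComponentsWithStats((m&k).astype('uint8'))
  print(n,'yel',[(s[i].tolist(),c[i]) for i in range(1,nn) if s[i,4]>30])
E
```

```text
pot rim (array([0.237, 0.206, 0.163]), np.float64(0.0055841010287456085)) pot base [0.228 0.242 0.   ]
low branch tip ray
0.2 [0.309 0.136 0.2  ] [298.848 301.721]
0.3 [0.37  0.194 0.3  ] [271.419 271.134]
0.35 [0.4   0.223 0.35 ] [256.26  254.229]
0.4 [0.431 0.251 0.4  ] [239.997 236.093]
0.5 [0.492 0.309 0.5  ] [203.64 195.55]
0.6 [0.553 0.367 0.6  ] [161.089 148.099]
rack corners z0 [ 0.41  -0.171  0.   ] [ 0.792 -0.186  0.   ] [ 0.685 -0.187  0.   ] [ 0.4   -0.201  0.   ]
base [353.661 424.489] [448.281 160.1  ]
sign top (array([ 0.563, -0.238,  0.432]), np.float64(0.0193236311450773)) plates (array([ 0.442, -0.208,  0.376]), np.float64(0.004914282880299219)) (array([ 0.665, -0.225,  0.374]), np.float64(0.01711787382795798))
top red [([346, 217, 2, 1, 2], array([346.5, 217. ])), ([318, 239, 9, 9, 66], array([322.348, 242.955]))]
top yel [([303, 205, 76, 68, 982], array([340.769, 243.376])), ([343, 217, 17, 17, 226], array([351.053, 225.292]))]
side red [([313, 237, 9, 9, 58], array([317.19 , 240.879]))]
side yel [([275, 207, 21, 17, 283], array([285.032, 214.947])), ([299, 245, 15, 19, 57], array([304.456, 252.509])), ([252, 250, 44, 24, 55], array([273.564, 261.873]))]
```

```bash
python3 - <<'E'
from h import *
np.set_printoptions(precision=4,suppress=True)
d=dict(np.load('pics/side0.npz'));t=dict(np.load('pics/top0.npz'))
print('pin',tri(d,(317.2,240.9),t,(322.35,243)))
print('cap',tri(d,(285,214.9),t,(351.05,225.3)))
h,e=tri(d,(361.1,323.9),t,(244.7,236.7));print('head',h,e)
a=atz(d,240+365/2.8,190+381/2.8,.041);b=atz(d,240+508/2.8,190+367/2.8,.041);print(a,b,np.degrees(np.arctan2(*(b-a)[1::-1])),np.linalg.norm(b[:2]-h[:2]),np.degrees(np.arctan2(*(b-h)[1::-1])))
I=d['image'][305:345,345:430];G=cv2.cvtColor(I,cv2.COLOR_RGB2HSV)
m=((G[...,0]>12)&(G[...,0]<30)&(G[...,1]>80)&(G[...,2]>150)).astype('uint8')
n,l,s,c=cv2.connectedComponentsWithStats(m);print([(s[i],c[i]+[345,305]) for i in range(1,n) if s[i,4]>20])
p=tri(d,(317.2,240.9),t,(322.35,243))[0];q=tri(d,(285,214.9),t,(351.05,225.3))[0]
print('pin-cap',np.linalg.norm((p-q)[:2]),np.degrees(np.arctan2(*(p-q)[1::-1])))
r=atz(t,346.5,217,.113);print('dot ang',np.degrees(np.arctan2(*(r-q)[1::-1])))
E
```

```text
pin (array([0.4742, 0.0792, 0.0739]), np.float64(0.0031610552222664967))
cap (array([0.5133, 0.0035, 0.113 ]), np.float64(0.0031425588992874875))
head [0.498  0.2912 0.0494] 0.004378487962027629
[0.4798 0.3043 0.041 ] [0.3803 0.3516 0.041 ] 154.5975887552427 0.1323423046339902 152.8314160908304
[(array([44,  0, 12,  9, 80], dtype=int32), array([394.9875, 308.4375])), (array([  7,  10,  19,  17, 252], dtype=int32), array([360.9683, 323.1984]))]
pin-cap 0.08521649643838791 117.33686987586259
dot ang 23.84806474886213
```

Request:
{"method": "carry_out", "body": {"moves": [[0,0.5,1,1,1],[0,1,1,1,1],[0,1,1,1,1],[0,1,1,1,1],[0,1,1,1,1]]}}

```text
time_s: 0.72
tool_pos: [0.234, -0.4164, 0.3818]
eef_rot: [0.852, 0.524, 0.0, -0.0]
ft_force: [-0.0, -0.3, 0.8]
grip_width: 0.0855
gripper_force: 0.0
```

Request:
{"method": "carry_out", "body": {"moves": [[0.1,1,0.5,1,1],[0.2,1,0,1,1],[0.3,1,0,1,1],[0.4,1,0,1,1],[0.5,1,0,1,1],[0.5,1,0,1,1],[0.5,1,0,1,1],[0.7,1,0,1,1],[0.7,1,0,1,1],[0.7,1,0,1,1]]}}

```text
time_s: 1.98
tool_pos: [0.3726, -0.1164, 0.396]
eef_rot: [0.315, 0.949, -0.0, -0.0]
ft_force: [0.8, -1.0, 0.1]
grip_width: 0.0853
gripper_force: 0.0
```

Request:
{"method": "carry_out", "body": {"moves": [[0.8,1,0,1,1],[0.8,1,-0.5,0.3,1],[0.8,1,-1,0,1],[0.4,1,-1,0,1],[0,0.5,-1,0,1],[0,0.5,-1,0,1],[0,0.5,-1,0,1]]}}

```text
time_s: 2.85
tool_pos: [0.4558, 0.0481, 0.2297]
eef_rot: [0.23, 0.973, -0.0, -0.0]
ft_force: [0.2, 0.3, 0.2]
grip_width: 0.0856
gripper_force: 0.0
```

```bash
python3 - <<'E'
from h import *
o=observe();print(o['time_s'],o['joints'],o['effort'],o['tool_pos'],o['ft_force'])
a=snap('side','s1.png')['image'][:,:,::-1];b=snap('top','t1.png')['image'][:,:,::-1]
cv2.imwrite('pics/v1.png',np.vstack([cv2.resize(a[0:360,200:640],None,fx=.8,fy=.8),cv2.resize(b[150:480,200:640],None,fx=.8,fy=.8)]))
E
```

```text
2.85 [ 3.09477252e-02 -2.90239035e-01  1.58988128e+00 -1.72554939e-05
  1.84286344e+00 -1.07518828e+00] [-1.23786695e+00 -2.90738797e+01 -4.31138992e+01  4.41199241e-03
  6.46675173e-01 -3.48284002e-01] [0.45583483 0.04812218 0.22974743] [0.22360139 0.33202494 0.1573764 ]
```

View pics/v1.png

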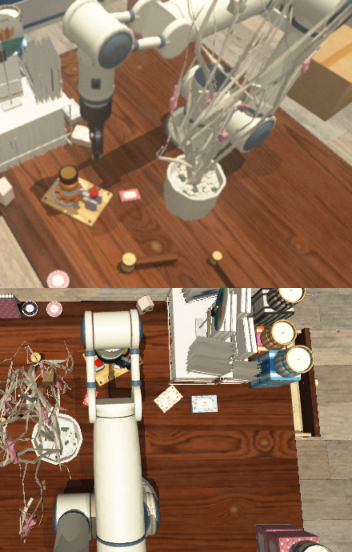

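The tool is over the holder with a clear path. I'll sweep left to the mallet slowly and watch joint 1's torque in case branches touch the arm.

Request:
{"method": "carry_out", "body": {"moves": [[0,1,-0.3,0,1],[0,1,-0.5,0,1],[0,1,-0.5,0,1],[0,1,-0.5,0,1],[0,0.7,0,0,1],[0,0.5,0,0,1]]}}

```text
time_s: 3.7
tool_pos: [0.4565, 0.204, 0.1783]
eef_rot: [0.23, 0.973, 0.0, 0.0]
ft_force: [-0.6, 0.1, -0.6]
grip_width: 0.085
gripper_force: 0.0
```

```bash
python3 - <<'E'
from h import *
o=observe();print(o['joints'],o['effort'],o['tool_pos'],o['joint_velocities'])
E
```

```text
[ 3.52378759e-01 -1.84236814e-01  1.59108670e+00 -3.22171146e-04
  1.73381457e+00 -7.53775020e-01] [-6.67665079e-01 -3.39819932e+01 -4.10368896e+01  9.02917399e-02
  1.80445699e-02 -2.39549987e-01] [0.45653232 0.20398959 0.17834821] [ 0.2215232   0.12659632 -0.11411811 -0.0044351  -0.01937509  0.22516753]
```

Request:
{"method": "carry_out", "body": {"moves": [[0,0.5,0,0,1],[0,0.5,0,0,1],[0,0.4,0,0,1]]}}

```text
time_s: 4.08
tool_pos: [0.4562, 0.2462, 0.1775]
eef_rot: [0.23, 0.973, 0.0, 0.0]
ft_force: [0.5, -0.7, -0.2]
grip_width: 0.0853
gripper_force: 0.0
```

```bash
python3 - <<'E'
from h import *
o=observe();print(o['joints'],o['effort'],o['tool_pos'],o['joint_velocities'])
E
```

```text
[ 4.29356201e-01 -1.33348615e-01  1.54702921e+00 -6.73286693e-05
  1.72771987e+00 -6.76447090e-01] [-7.38334525e-01 -3.66987455e+01 -4.16348541e+01  3.45948525e-02
  1.22554548e-02 -1.96224460e-01] [0.45621121 0.24624187 0.17747427] [ 0.1683685   0.12356712 -0.10624496 -0.00279161 -0.01206092  0.16920029]
```

Request:
{"method": "carry_out", "body": {"moves": [[0.05,0.5,0,0,1],[0.05,0.5,0,0,1],[0.03,0.6,0,0,1],[0,0.5,0,0,1],[0,0,-1,0,1],[0,0,-1,0,1],[0,0,-1,0,1],[0,0,0,0,1]]}}

```text
time_s: 5.08
tool_pos: [0.4584, 0.3081, 0.0843]
eef_rot: [0.23, 0.973, -0.002, -0.002]
ft_force: [-1.0, -0.4, -0.2]
grip_width: 0.0856
gripper_force: 0.0
```

```bash
python3 - <<'E'
from h import *
o=observe();print(o['joints'],o['effort'],o['tool_pos'])
d=snap('side','s2.png');a=d['image'][:,:,::-1]
cv2.imwrite('pics/v2.png',cv2.resize(a[200:360,300:480],None,fx=3,fy=3,interpolation=2))
E
```

```text
[ 5.30244709e-01 -1.01504698e-02  1.59513023e+00  3.85867482e-06
  1.56253045e+00 -5.76010345e-01] [-1.44866738e-02 -4.03210258e+01 -4.05815399e+01 -2.74755927e-03
 -3.02718636e-01  4.53073386e-03] [0.45837667 0.30813482 0.08427534]
```

View pics/v2.png

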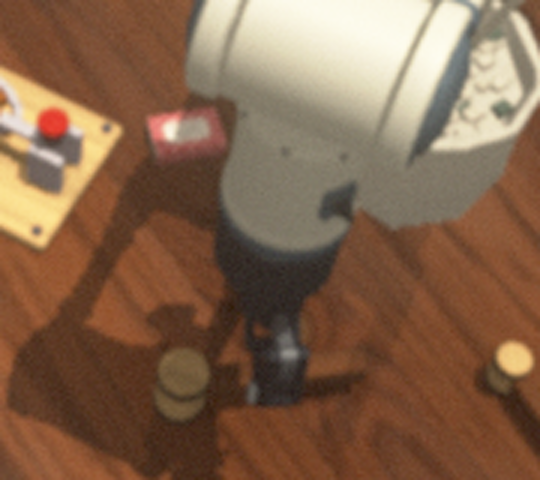

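The view shows the gripper straddling the handle beside the head (crop about (275,370)). Descending and gripping.

Request:
{"method": "carry_out", "body": {"moves": [[0.05,0.08,-1,0,1],[0,0,-1,0,1],[0,0,-0.33,0,1],[0,0,0,0,-1],[0,0,0,0,-1],[0,0,0,0,-1],[0,0,0,0,-1],[0,0,0,0,-1],[0,0,0,0,-1],[0,0,0,0,-1]]}}

```text
time_s: 6.38
tool_pos: [0.462, 0.3111, 0.0186]
eef_rot: [0.23, 0.973, 0.0, 0.001]
ft_force: [-1.4, -0.6, 5.0]
grip_width: 0.0188
gripper_force: 60.2
```

Request:
{"method": "carry_out", "body": {"moves": [[0,0,0.5,0,-1],[0,0,0.7,0,-1],[0,0,1,0,-1],[0,0,1,0,-1],[0,0,0.8,0,-1],[0,-0.5,0,0,-1],[0,-0.7,0,0,-1],[0,-0.9,0,0,-1],[-0.1,-1,0,0,-1],[-0.2,-1,0,0,-1]]}}

```text
time_s: 7.62
tool_pos: [0.4514, 0.1853, 0.1352]
eef_rot: [0.231, 0.973, -0.001, -0.001]
ft_force: [0.2, 0.0, -2.1]
grip_width: 0.0192
gripper_force: 59.2
```

Request:
{"method": "carry_out", "body": {"moves": [[-0.2,-1,0,0,-1],[-0.2,-0.9,0,0,-1],[-0.1,-0.7,0,0,-1],[0,-0.2,0,0,-1],[0,0,0,0,-1],[0,0,0,0,-1]]}}

```text
time_s: 8.38
tool_pos: [0.4373, 0.1042, 0.1369]
eef_rot: [0.23, 0.973, -0.0, -0.0]
ft_force: [-0.4, -0.5, -1.8]
grip_width: 0.0187
gripper_force: 59.2
```

```bash
python3 - <<'E'
from h import *
np.set_printoptions(precision=4,suppress=True)
o=observe();print(o['tool_pos'],o['eef_rot'],o['ft_force'],o['moment'],o['grip_width'])
d=snap('side','s3.png');a=d['image']
G=cv2.cvtColor(a,cv2.COLOR_RGB2HSV)
cv2.imwrite('pics/v3.png',cv2.resize(a[160:280,240:400,::-1],None,fx=4,fy=4,interpolation=2))
print('expected head top',proj(d,o['tool_pos']+[.036,-.0196,.056-.0186]),'bottom',proj(d,o['tool_pos']+[.036,-.0196,-.0186]))
E
```

```text
[0.4373 0.1042 0.1369] [ 0.2302  0.9731 -0.     -0.0004] [-0.4018 -0.4832 -1.8034] [0.0426 0.0842 0.022 ] 0.01868945322280014
expected head top [319.0657 215.8583] bottom [318.5213 231.0385]
```

View pics/v3.png

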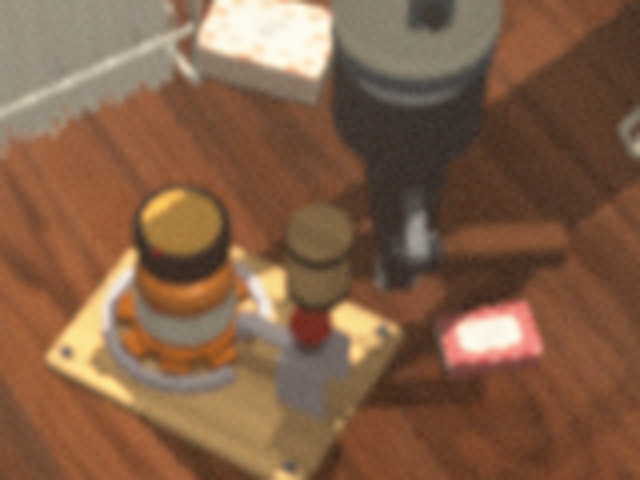

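Request:
{"method": "carry_out", "body": {"moves": [[0.03,-0.18,-0.5,0,-1],[0,0,-0.6,0,-1],[0,0,-0.3,0,-1],[0,0,-0.2,0,-1],[0,0,-0.2,0,-1]]}}

```text
time_s: 9.05
tool_pos: [0.4381, 0.0991, 0.0847]
eef_rot: [0.23, 0.973, 0.0, -0.0]
ft_force: [-16.0, 2.0, 32.7]
grip_width: 0.019
gripper_force: 64.6
```

Request:
{"method": "carry_out", "body": {"moves": [[0,0,-0.15,0,-1],[0,0,-0.1,0,-1],[0,0,0,0,-1]]}}

```text
time_s: 9.43
tool_pos: [0.4396, 0.0996, 0.0837]
eef_rot: [0.23, 0.973, 0.002, 0.003]
ft_force: [-20.3, 1.9, 37.0]
grip_width: 0.0184
gripper_force: 64.8
```

Request:
{"method": "carry_out", "body": {"moves": [[0,0,0.5,0,-1],[0,0,1,0,-1],[0,0,1,0,-1],[0.05,0.7,0,0,-1],[0.1,1,0,0,-1],[0.15,1,0,0,-1],[0.15,1,0,0,-1],[0.15,1,0,0,-1],[0.1,0.7,0,0,-1],[0,0,-0.5,0,-1]]}}

```text
time_s: 10.68
tool_pos: [0.4601, 0.2618, 0.1361]
eef_rot: [0.23, 0.973, 0.001, 0.001]
ft_force: [-0.3, -0.6, -2.4]
grip_width: 0.0186
gripper_force: 59.3
```

```bash
python3 - <<'E'
from h import *
np.set_printoptions(precision=4,suppress=True)
o=observe();print(o['tool_pos'],o['eef_rot'],o['ft_force'])
d=snap('side','s4.png');a=d['image'];t=snap('top','t4.png')
H=cv2.cvtColor(a,cv2.COLOR_RGB2HSV);m=((H[...,0]<6)|(H[...,0]>174))&(H[...,1]>180)&(H[...,2]>120)
k=np.zeros_like(m);k[225:260,300:335]=1;ys,xs=np.nonzero(m&k);print('pin px',xs.mean(),ys.mean(),len(xs),'pred up/down',proj(d,[.4742,.0792,.0739]),proj(d,[.4742,.0792,.0609]))
cv2.imwrite('pics/v4.png',np.hstack([cv2.resize(a[210:350,250:410,::-1],None,fx=3,fy=3,interpolation=2),cv2.resize(t['image'][200:270,300:380,::-1],(320,420))[0:420]]))
E
```

```text
[0.4601 0.2618 0.1361] [0.2295 0.9733 0.0006 0.0008] [-0.3407 -0.56   -2.4028]
pin px 317.20338983050846 243.89830508474577 59 pred up/down [316.5123 240.7157] [316.4132 243.8811]
```

View pics/v4.png

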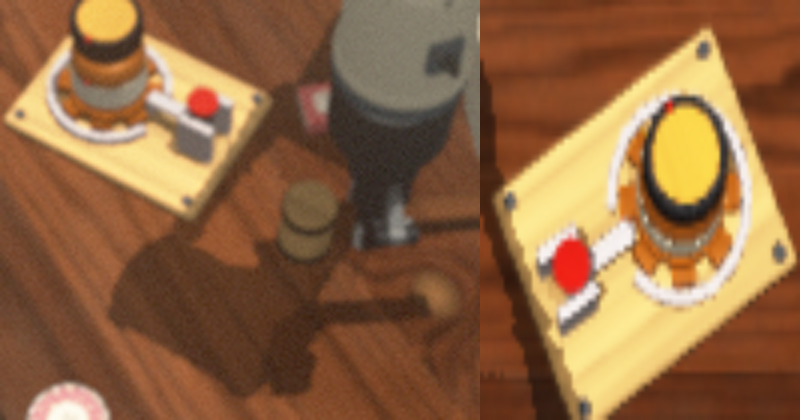

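The side view shows the pin head 3.0 px lower, matching the full 13 mm travel, and the mallet hanging level. Setting the mallet down.

Request:
{"method": "carry_out", "body": {"moves": [[0,0,-1,0,-1],[0,0,-1,0,-1],[0,0,-1,0,-1],[0,0,-0.5,0,-1],[0,0,-0.2,0,-1],[0,0,0,0,-1]]}}

```text
time_s: 11.52
tool_pos: [0.4597, 0.2604, 0.0255]
eef_rot: [0.231, 0.973, 0.0, 0.0]
ft_force: [0.3, -0.3, -1.8]
grip_width: 0.0187
gripper_force: 59.2
```

Request:
{"method": "carry_out", "body": {"moves": [[0,0,-0.15,0,-1],[0,0,-0.1,0,-1],[0,0,0,0,-1]]}}

```text
time_s: 11.9
tool_pos: [0.4598, 0.2608, 0.0181]
eef_rot: [0.23, 0.973, 0.0, 0.001]
ft_force: [-0.5, -0.4, 0.1]
grip_width: 0.0191
gripper_force: 59.4
```

Request:
{"method": "carry_out", "body": {"moves": [[0,0,-0.03,0,-1],[0,0,0,0,1],[0,0,0,0,1],[0,0,0,0,1],[0,0,0,0,1],[0,0,0,0,1],[0,0,0.5,0,1],[0,0,1,0,1],[0,0,1,0,1],[0,0,1,0,1]]}}

```text
time_s: 13.15
tool_pos: [0.4595, 0.2606, 0.1238]
eef_rot: [0.23, 0.973, 0.0, 0.001]
ft_force: [0.8, -0.5, -0.3]
grip_width: 0.0855
gripper_force: 0.0
```

```bash
python3 - <<'E'
from h import *
np.set_printoptions(precision=4,suppress=True)
t=dict(np.load('pics/t4.npz'));d=dict(np.load('pics/s4.npz'))
I=t['image'];H=cv2.cvtColor(I,cv2.COLOR_RGB2HSV)
# cap: yellow disc centroid and red dot in fresh views
def yel(I,b):
  H=cv2.cvtColor(I,cv2.COLOR_RGB2HSV);y0,y1,x0,x1=b
  m=(H[...,0]>12)&(H[...,0]<28)&(H[...,1]>110)&(H[...,2]>110);k=np.zeros_like(m);k[y0:y1,x0:x1]=1
  n,l,s,c=cv2.connectedComponentsWithStats((m&k).astype('uint8'));return [(s[i].tolist(),c[i].tolist()) for i in range(1,n) if s[i,4]>100]
print(yel(I,(210,240,335,370)),yel(d['image'],(200,227,270,305)))
print(observe()['joints'])
d2=snap('side','s5.png')['image'];cv2.imwrite('pics/v5.png',cv2.resize(d2[230:360,300:480,::-1],None,fx=3,fy=3,interpolation=2))
E
```

```text
[([335, 210, 35, 24, 189], [354.83068783068785, 216.1904761904762]), ([343, 217, 17, 17, 233], [350.9914163090129, 225.2274678111588])] [([275, 206, 21, 19, 309], [284.99676375404533, 215.03883495145632])]
[ 0.4515 -0.0982  1.6095 -0.      1.6289 -0.6544]
```

View pics/v5.png

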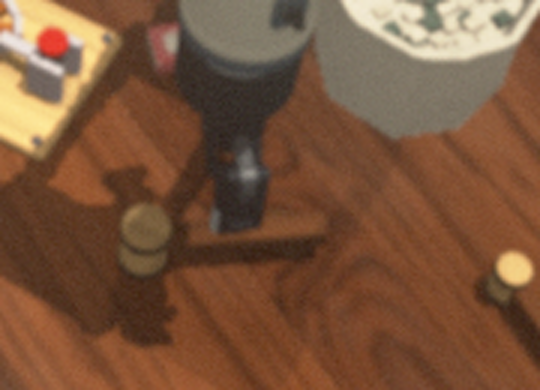

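The mallet stands upright on its face, released, at crop (145,240). Now over to the cap, turning back 100° on the way to leave room for the twist.

Request:
{"method": "carry_out", "body": {"moves": [[0,0,1,-1,1],[0,-0.5,0.6,-1,1],[0.1,-0.8,0,-1,1],[0.15,-1,0,-1,1],[0.15,-1,0,-1,1],[0.2,-1,0,-1,1],[0.2,-1,0,-1,1],[0.2,-1,0,-1,1],[0.2,-1,0,-1,1],[0.2,-0.8,0,-1,1]]}}

```text
time_s: 14.45
tool_pos: [0.5016, 0.0164, 0.1705]
eef_rot: [0.804, 0.595, 0.001, 0.0]
ft_force: [-0.2, 0.7, -0.1]
grip_width: 0.0852
gripper_force: 0.0
```

Request:
{"method": "carry_out", "body": {"moves": [[0.2,-0.3,0,-1,1],[0.15,-0.1,0,-1,1],[0,0,0,-0.5,1],[0,0,0,0,1]]}}

```text
time_s: 14.95
tool_pos: [0.512, 0.0054, 0.1702]
eef_rot: [0.893, 0.449, 0.0, 0.0]
ft_force: [-0.4, 0.2, -0.2]
grip_width: 0.0852
gripper_force: 0.0
```

Request:
{"method": "carry_out", "body": {"moves": [[0.04,-0.07,-1,0,1],[0,0,-1,0,1],[0,0,-0.7,0,1],[0,0,-0.3,0,1],[0,0,0,0,1]]}}

```text
time_s: 15.58
tool_pos: [0.513, 0.0035, 0.0796]
eef_rot: [0.893, 0.449, -0.0, -0.0]
ft_force: [-1.0, -0.2, -0.4]
grip_width: 0.0853
gripper_force: 0.0
```

Request:
{"method": "carry_out", "body": {"moves": [[0,0,0,0,-1],[0,0,0,0,-1],[0,0,0,0,-1],[0,0,0,0,-1],[0,0,0,0,-1],[0,0,0,0,-1]]}}

```text
time_s: 16.32
tool_pos: [0.5136, 0.0036, 0.081]
eef_rot: [0.893, 0.449, 0.001, 0.0]
ft_force: [-1.8, 0.9, 5.7]
grip_width: 0.0527
gripper_force: 62.3
```

Request:
{"method": "carry_out", "body": {"moves": [[0,0,0,0.3,-1],[0,0,0,0.4,-1],[0,0,0,0.5,-1],[0,0,0,0.5,-1],[0,0,0,0.5,-1],[0,0,0,0.5,-1]]}}

```text
time_s: 17.08
tool_pos: [0.5137, 0.0032, 0.0809]
eef_rot: [0.793, 0.609, 0.001, 0.001]
ft_force: [-2.4, -0.3, 6.0]
grip_width: 0.0532
gripper_force: 62.3
```

```bash
python3 - <<'E'
from h import *
np.set_printoptions(precision=4,suppress=True)
o=observe();print(o['tool_pos'],o['ft_force'],o['moment'],o['grip_width'],2*np.degrees(np.arctan2(o['eef_rot'][1],o['eef_rot'][0])))
E
```

```text
[0.5137 0.0032 0.0809] [-2.4365 -0.329   6.04  ] [ 0.0508  0.1871 -0.3044] 0.053198038757360316 75.05386278376025
```

Request:
{"method": "carry_out", "body": {"moves": [[0,0,0,0.7,-1],[0,0,0,0.7,-1],[0,0,0,0.7,-1],[0,0,0,0.7,-1],[0,0,0,0.7,-1],[0,0,0,0.7,-1],[0,0,0,0.7,-1],[0,0,0,0.7,-1],[0,0,0,0.7,-1],[0,0,0,0.7,-1]]}}

```text
time_s: 18.32
tool_pos: [0.5151, 0.0035, 0.0836]
eef_rot: [0.414, 0.91, 0.001, 0.003]
ft_force: [-2.6, 0.6, 15.3]
grip_width: 0.0529
gripper_force: 63.3
```

```bash
python3 - <<'E'
from h import *
np.set_printoptions(precision=4,suppress=True)
o=observe();print(o['tool_pos'],o['ft_force'],o['moment'],o['grip_width'],2*np.degrees(np.arctan2(o['eef_rot'][1],o['eef_rot'][0])))
d=snap('side','s6.png')['image'];cv2.imwrite('pics/v6.png',cv2.resize(d[180:280,240:370,::-1],None,fx=4,fy=4,interpolation=2))
E
```

```text
[0.5151 0.0035 0.0836] [-2.6177  0.5768 15.2962] [ 0.1909  0.3923 -0.0635] 0.052878259830666574 131.14845257624174
```

View pics/v6.png

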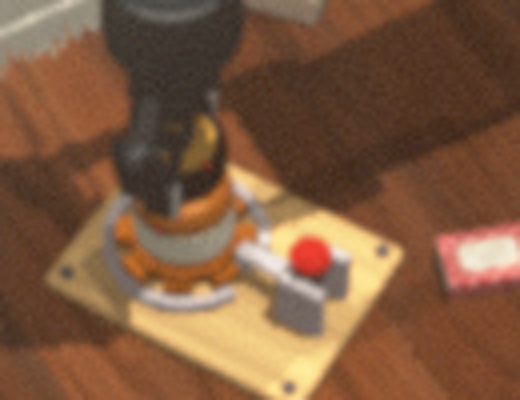

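The freed cap shows as upward seal force (15 N) with the turning moment gone; the jar is still seated. Lifting straight up by about 48 mm.

Request:
{"method": "carry_out", "body": {"moves": [[0,0,0.2,0,-1],[0,0,0.3,0,-1],[0,0,0.4,0,-1],[0,0,0.4,0,-1],[0,0,0.3,0,-1],[0,0,0,0,-1],[0,0,0,0,-1],[0,0,0,0,-1]]}}

```text
time_s: 19.38
tool_pos: [0.5128, 0.0035, 0.1268]
eef_rot: [0.415, 0.91, -0.0, -0.001]
ft_force: [0.2, -0.7, -0.6]
grip_width: 0.0529
gripper_force: 62.9
```

```bash
python3 - <<'E'
from h import *
np.set_printoptions(precision=4,suppress=True)
o=observe();print(o['tool_pos'],o['ft_force'],o['moment'],o['grip_width'])
d=snap('side','s7.png')['image'];cv2.imwrite('pics/v7.png',cv2.resize(d[160:350,240:440,::-1],None,fx=3,fy=3,interpolation=2))
E
```

```text
[0.5128 0.0035 0.1268] [ 0.2058 -0.7232 -0.6446] [ 0.0046 -0.0279  0.0145] 0.05287462787213311
```

View pics/v7.png

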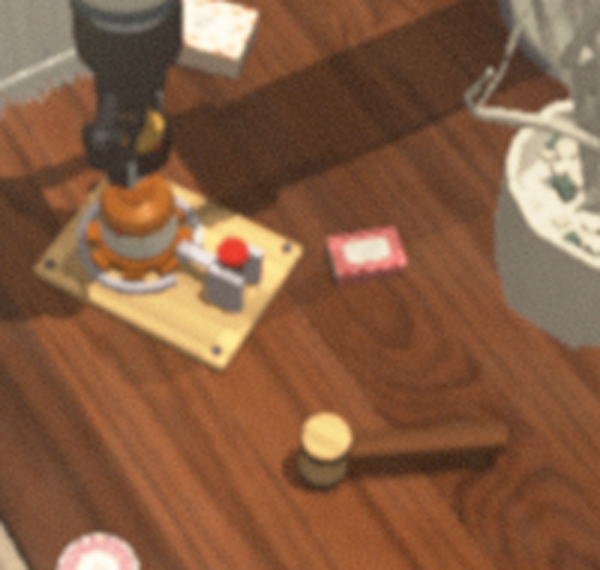

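The cap is held level about 31 mm above the rim, with no load on it. The jar is seated, the pin is down and the mallet is standing. Handing in.

```bash
python3 -c "
from cell import close_job
print(close_job())"
```

```text
the job is handed in; nothing more can be done
None
```

The job is handed in, with no verdict returned: the pin was driven fully down with the mallet, the mallet is back standing on the table, and the cap was turned free about 78° and is held level about 31 mm above the seated jar's rim.

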